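# Wind the worm-driven tilt stage down onto its setting block

### The job

Stand the taller of the two steel setting blocks upright on the small raised pad under the raised tilt plate and let go of it. Then wind the handwheel of the worm drive, turn after turn, so that the plate comes down until the ball-ended screw at its free edge nips the block: feel for the wheel stiffening, leave the block snugly held but do not screw it down hard, and let go. Drive the plate only by the handwheel and leave the short block and the other things on the bench where they stand.

Things in the scene. Friction and masses are not known exactly. Their poses are not given: they have to be found in the camera images.
- stage: tilt stage, fixed to the bench; origin on the bench. Its x axis runs along the hinge line, which lies at y = -75 mm, z = 85 mm in this frame; the plate reaches from there to +y. Base 10 mm thick, x -65 to 65, y -125 to 125 mm; gearbox and wheel column stand at x -195 to -75, y -160 to -20 mm
- anvil (a point): centre of the top of the small raised steel pad (46 mm square) on the base, under the plate's free edge, 14 mm above the bench. The tall block stands centred here. Axes as the stage's
- nose (a point): centre of the holder of the ball-ended screw at the plate's free edge, 150 mm from the hinge line. The ball (20 mm diameter) hangs under it; its lowest point is 22 to 28 mm below this point, square to the plate: the screw is set differently each time and is not reported. It holds its setting
- plate (a joint): elevation of the tilt plate (90 mm wide, 150 mm long, 8 mm thick) above level, rad; starts at 1.10 to 1.20, lowest 0. The ball meets the tall block on the pad at 0.17 to 0.22, as the screw is set. The worm holds it: it moves only with the wheel
- wheel_centre (a point): point on the upright axis of the aluminium handwheel (disc 86 mm diameter, 10 mm thick, top 20 mm below this point), 160 mm above the bench. Clockwise from above lowers the plate; 24 turns of the wheel make one turn of the plate, so 1 rad of wheel lowers the ball by about 6 mm
- handle (a point): point on the axis of the wheel's upright black handle, 32 mm from the wheel axis, at mid-height. The handle is 18 mm in diameter, 38 mm tall, its top 18 mm above this point, and spins freely on its pin. The free wheel drags with 5 to 10 N here. Once the ball touches the block, the drag grows by about 3 N for each 0.1 rad of wheel; a rise of 2 to 4 N above the free drag is a snug nip (about 15 to 30 N on the block), 7 N is too hard
- tall_block: the taller plain steel setting block, 34 x 34 x 76 mm, 0.25 kg, standing; origin at the centre of its underside, z up along its height
- short_block: the shorter steel block, 34 x 34 x 56 mm, standing; origin at the centre of its underside. Too short for this setting: leave it
- vial0: glass specimen vial with black cap, diameter 23 mm, 58 mm tall, standing; origin at the centre of its underside. Leave it. It stands beside the stage
- vial1: glass specimen vial with black cap, diameter 23 mm, 58 mm tall, standing; origin at the centre of its underside. Leave it.
- vial2: glass specimen vial with black cap, diameter 23 mm, 58 mm tall, standing; origin at the centre of its underside. Leave it.
- dish: closed glass dish, 92 mm diameter, 18 mm tall; origin at the centre of its underside. Leave it
- pin_block: stepped wooden pinning block, 50 x 35 x 36 mm; origin at the centre of its underside. Leave it
- brush: small brush, 170 mm long, lying; origin near its middle. Leave it
There are look-alikes about, which are no part of the job. Leave any green or pink look-alike of the tall_block alone.

How it is judged:
On the way, in this order (a step that is already met when the one before it is completed fails the run):
1. the tall block stands on the pad, let go (horizontal distance between tall_block and anvil below 0.012 m and z of tall_block in the frame of anvil between -0.004 and 0.004 m and angle between tall_block's own z axis and vertical below 0.06 rad and contact force between the fingers and tall_block below 0.1 N and contact force between plate and tall_block below 0.5 N), for 0.2 s.
2. the wound-down plate nips the block (contact force between plate and tall_block above 4 N), for 0.2 s.
At the end, for the whole second after the job is handed in: The tall block stands upright on the pad, centred within 12 mm, nipped between pad and screw with 4 to 40 N, and the plate is at rest (horizontal distance between tall_block and anvil below 0.012 m and z of tall_block in the frame of anvil between -0.004 and 0.004 m and angle between tall_block's own z axis and vertical below 0.06 rad and contact force between plate and tall_block between 4 and 40 N and velocity of joint plate between -0.02 and 0.02 rad/s); the robot touches nothing.
It fails at once if the block is screwed down hard (over 60 N) (contact force between plate and tall_block above 60 N).
It fails at once if the plate or its screw is pushed by the robot (contact force between any of the fingers, the arm and plate above 8 N).
It fails at once if the short block is moved over 20 mm (distance of short_block from where it was at the start of the episode above 0.02 m).
It fails at once if a vial, the dish, the pinning block or the brush is moved over 30 mm (distance of any of vial0, vial1, vial2, dish, pin_block, brush from where it was at the start of the episode above 0.03 m).
It also fails if it takes over 72 s, if anything falls off the work surface, if the arm or the gripper's body presses on something with over 40 N, if the wrist force passes 120 N, or if a joint passes its speed limit or range.

### The arm

A 7-joint arm with a two-finger parallel gripper is mounted at the origin on the work surface. World frame = base frame: x ahead of the robot, y to its left, z up, the work surface at z = 0. Lengths are in m, angles in rad, forces in N, time in s.
With the tool pointing down it reaches from about 0.35 to 0.9 m from the base axis. Payload 8.1 kg.
Tool frame: the origin (TCP) lies at the centre of the arm's flange, where the gripper is bolted on; the fingertips stand 178 mm ahead of it and the grasp point (between the pads) lies 159 mm ahead of it; x points along the fingers, z is the direction in which the jaws open and shut, and the axes are right-handed (so a half turn about x gives the same grasp; the last joint's range is limited). The gripper opens to 92 mm and grips with 3 to 60 N. Pads are 19 mm wide; open, the fingers measure 130 mm over their backs; the gripper's body (75 mm by 190 mm) begins 47 mm behind the grasp point.
Start: joints at [1.064, 0.434, 0.025, 1.573, -0.012, 1.134, -0.075], TCP at [0.246, -0.575, 0.405] pointing down, gripper open.
Joint ranges: [-2.62, 2.62], [-0.44, 2.09], [-1.27, 1.32], [0.08, 2.57], [-1.32, 4.46], [0.12, 2], [-2.74, 2.74]. Speed limits (rad/s): [2.22, 2.22, 3.01, 3.01, 3.14, 3.14, 3.14].

### API

Orientations are given as a rotation vector (axis times angle).
In Python, from cell import arm, get_image, search_frame, pinpoint gives the robot as it stands.
- The arm moves only by the tool arm_command, never from a script. Its argument "motion" is a list of rows, each a list of 7 numbers: the finger opening in mm, from 0 to 91.8, then the shift along the tool's x, y, z in mm, then the turn, a rotation vector about the tool's x, y, z in degrees. In form: [[fingers, x, y, z, ax, ay, az], ...]. A call has 1 to 5 rows; each row shifts and turns the commanded pose from where the row before left it, along the tool's axes as they then stand; what a row does not reach is not made up. A row lasts 1/8 s, in which the tool goes at most 62.5 mm and 10.7 degrees, less where a joint would pass 70% of its speed; a pose out of reach is approached as far as the arm can. A call with a gripper value outside its range is refused whole. The fingers move at their own pace and stop on an object; "newtons" is the grip in N (left out, the last holds). Time passes only in rows, so rows that do not move let the fingers close. It gives the time, the measured TCP pose, the force and the opening at its end, in the units of the state.
- arm.observe(): the state, without advancing time (a new reading comes with each control period).
- get_image(name): name is "scene" or "side" or "wrist"; returns a dict with "frame" (420x560x3 uint8, red, green, blue), "range_z" (420x560 float32, m along the optical axis (not along the pixel's ray), 0 where there is no reading), "K" (3x3 intrinsics, pixels), "origin" and "rotation" of the camera in the world; the wrist camera has in their place "tool_from_camera" (4x4, takes a point from camera to tool coordinates, whose origin is the TCP and whose axes are the tool frame's). Camera axes: x right, y down, z forward; pixel columns grow to the right and rows downward; lengths in m; the calibration is good to about 2 mm. A picture is of the moment at which its call begins: read the wrist's pose just before it.
- arm.sign_off(): hands the job in, once; it reports no verdict.
Trained networks look in the newest picture that a camera, given by its name, has taken for a name from the list of things; names that differ only in an ending like _2 or _b are one class to them, and where a whole thing is asked for, a point or a joint stands for the part that bears it (a point fixed in the world has none). Each returns a list of dicts, best first, with "p" (0 to 1); they miss things now and then, are a little off and sometimes report something else, mostly with a low value. They report only what shows in the picture. A call takes as long as a camera call. They do not tell look-alikes from the thing itself.
- search_frame(camera, target): "point" ([x, y, z] in m, in world coordinates, good to about 4 mm: the middle of the surface that is visible of it).
- pinpoint(camera, target): "point" ([x, y, z] in m, in world coordinates, good to about 4 mm: a listed point, or the origin of a listed thing).
The state is a dict: "clock": time; "joints": joint angles; "dq": joint speeds; "joint_efforts": joint torques, N m; "position": TCP position; "ee_rot": TCP orientation; "force": force on the tool from outside, world axes, zero at the start; "ft_torque": the same for the moment, N m; "width": opening from 0.0 (shut) to 1.0 (fully open).
Only numpy, scipy, OpenCV 4.12 (cv2) and the standard library are available. Lean on these libraries where they do the work, as an engineer would, in place of code of your own. Each camera call takes 0.05 s, during which the arm holds its last target. There are 200 camera calls.

## Working session

There is one attempt and no reset: what is moved stays moved. The work goes in short steps, Python scripts to look and compute and a tool call to move; the robot and the scene stay as the last step left them, time stands still between calls to the robot, and variables do not carry over. Pictures are saved under pics/ and viewed, about 8 in all and at most 12, crops included, and the job is handed in when it is done.

Besides the shell and the picture viewer there is one more tool, called after "Call:" as name(argument=value, ...), one argument or row to a line, values as JSON. arm_command: Moves the arm, as the interface text tells. Its arguments: {"type":"object","properties":{"motion":{"type":"array"},"newtons":{"type":"number"}},"required":["motion"]}

```bash
mkdir -p pics
cat > h.py <<'E'
import numpy as np, cv2
from scipy.spatial.transform import Rotation as R
from cell import arm, get_image, search_frame, pinpoint
def save(im,n): cv2.imwrite('pics/'+n+'.png', im[...,::-1])
def pix(g,p):
    c=np.array(g['rotation']).T@(np.array(p)-g['origin']); q=np.array(g['K'])@c; return (q[:2]/q[2]).round().astype(int)
def tool(): 
    s=arm.observe(); return np.array(s['position']), R.from_rotvec(s['ee_rot'])
E
python3 - <<'E'
from h import *
s=arm.observe(); print(s['clock'],s['position'],s['ee_rot'],s['force']); print(R.from_rotvec(s['ee_rot']).as_matrix().round(2))
gs=[]
for cam in ['scene','side']:
    g=get_image(cam); gs.append(g['frame'])
    for t in ['stage','anvil','nose','wheel_centre','handle','tall_block','short_block','vial0','dish','pin_block','brush']:
        print(cam,t,[(np.round(d['point'],3).tolist(),round(d['p'],2),pix(g,d['point']).tolist()) for d in pinpoint(cam,t)[:4]])
save(gs[0],'scene');save(gs[1],'side')
E
```

```text
0.0 [ 0.2454429  -0.57453978  0.40393836] [ 0.90767022  1.37501762 -0.90642623] [-0.64357126  0.2572294   0.19244489]
[[-0.    0.92  0.39]
 [ 0.    0.39 -0.92]
 [-1.   -0.   -0.  ]]Traceback (most recent call last):
  File "<stdin>", line 7, in <module>
  File "h.py", line 6, in pix
    c=np.array(g['rotation']).T@(np.array(p)-g['origin']); q=np.array(g['K'])@c; return (q[:2]/q[2]).round().astype(int)
                                                             ~~~~~~~~~~~~~~~~^~
ValueError: matmul: Input operand 1 does not have enough dimensions (has 0, gufunc core with signature (n?,k),(k,m?)->(n?,m?) requires 1)
```

```bash
sed -i "s/c=np.array(g\['rotation'\]).T@/c=rot(g).T@/; 3a def rot(g):\n    r=np.array(g['rotation']); return r if r.shape==(3,3) else R.from_rotvec(r).as_matrix() if r.shape==(3,) else R.from_quat(r).as_matrix()" h.py
python3 - <<'E'
from h import *
gs=[]
for cam in ['scene','side']:
    g=get_image(cam); gs.append(g['frame']); print(g['rotation'],g['origin'])
    for t in ['stage','anvil','nose','wheel_centre','handle','tall_block','short_block','vial0']:
        print(cam,t,[(np.round(d['point'],3).tolist(),round(d['p'],2),pix(g,d['point']).tolist()) for d in pinpoint(cam,t)[:4]])
save(gs[0],'scene');save(gs[1],'side'); print(arm.observe()['clock'])
E
```

```text
[-1.12844113 -2.28280244  1.08621881] [1.25869853 0.55634166 0.89106517]
scene stage [([0.63, -0.102, 0.002], 0.8, [233, 263])]
scene anvil [([0.631, -0.024, 0.013], 0.68, [255, 273])]
scene nose []
scene wheel_centre [([0.48, -0.226, 0.16], 0.89, [232, 173])]
scene handle [([0.507, -0.206, 0.162], 0.85, [231, 180]), ([0.418, 0.124, -0.001], 0.51, [347, 255])]
scene tall_block [([0.578, 0.288, 0.001], 0.93, [371, 321]), ([0.57, 0.218, 0.0], 0.79, [347, 305]), ([0.653, 0.35, 0.004], 0.71, [379, 356]), ([0.552, 0.368, 0.001], 0.7, [406, 331])]
scene short_block [([0.577, 0.287, -0.004], 0.7, [370, 322]), ([0.427, 0.298, -0.005], 0.69, [403, 287]), ([0.592, -0.4, 0.0], 0.29, [169, 215])]
scene vial0 [([0.561, 0.434, 0.002], 0.78, [432, 348]), ([0.495, -0.043, -0.002], 0.67, [281, 246])]
[-0.64337947  2.45208678 -1.39540525] [0.0549658  0.92839598 0.76280503]
side stage [([0.577, 0.288, -0.001], 0.68, [211, 316]), ([0.633, -0.101, -0.001], 0.64, [277, 224])]
side anvil [([0.629, -0.028, 0.016], 0.78, [265, 232]), ([0.588, -0.4, 0.001], 0.35, [336, 183])]
side nose []
side wheel_centre [([0.476, -0.223, 0.159], 0.85, [351, 168])]
side handle [([0.507, -0.208, 0.159], 0.98, [338, 167])]
side tall_block [([0.657, 0.351, 0.006], 0.96, [163, 319]), ([0.58, 0.292, -0.004], 0.78, [209, 318]), ([0.552, 0.365, 0.0], 0.77, [199, 343]), ([0.576, 0.217, -0.0], 0.73, [231, 297])]
side short_block [([0.428, 0.296, 0.004], 0.83, [269, 342])]
side vial0 [([0.423, 0.12, -0.001], 0.76, [310, 294]), ([0.558, 0.439, -0.001], 0.68, [173, 367]), ([0.498, -0.045, -0.003], 0.48, [312, 249])]
1.0
```

View pics/scene.png

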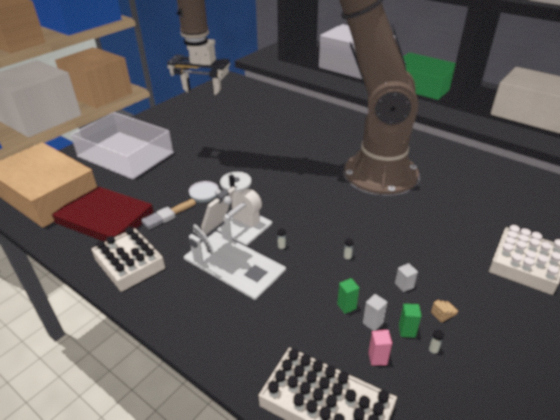

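View pics/side.png

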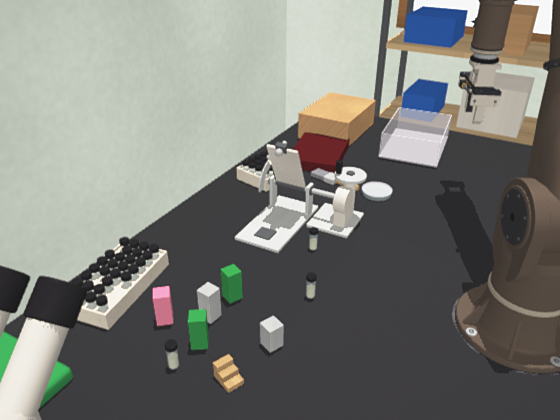

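```bash
cat >> h.py <<'E'
def cloud(cam):
    g=get_image(cam); z=g['range_z']; v,u=np.nonzero(z>0); d=z[v,u]
    p=(np.linalg.inv(g['K'])@np.stack([u,v,np.ones_like(u)])*d).T
    if cam=='wrist':
        T=np.array(g['tool_from_camera']); P,r=tool(); w=r.apply(p@T[:3,:3].T+T[:3,3])+P
    else: w=p@rot(g).T+np.array(g['origin'])
    return g,w,u,v
def box(w,c,r,z0,z1):
    m=(np.hypot(w[:,0]-c[0],w[:,1]-c[1])<r)&(w[:,2]>z0)&(w[:,2]<z1); q=w[m]
    if len(q)<5: return len(q)
    (cx,cy),(a,b),an=cv2.minAreaRect((q[:,:2]*1000).astype(np.float32))
    return len(q),round(cx,1),round(cy,1),round(a,1),round(b,1),round(an,1),q[:,2].mean().round(4)
E
python3 - <<'E'
from h import *
ims=[]
for cam in ['scene','side']:
    g,w,u,v=cloud(cam)
    print(cam,'tall top',box(w,(.578,.289),.035,.072,.082),'short',box(w,(.428,.297),.035,.052,.06))
    print(' pad',box(w,(.63,-.026),.04,.0125,.017),' base',box(w,(.63,-.1),.16,.007,.0125))
    x,y=pix(g,(.578,.289,.04)); ims.append(cv2.resize(g['frame'][y-45:y+45,x-55:x+55],None,fx=3.6,fy=3.6))
save(np.hstack(ims),'crop')
E
```

```text
scene tall top (163, 580.0, 292.8, 35.3, 34.7, 80.3, np.float64(0.0741)) short (126, 424.8, 297.2, 35.0, 33.6, 65.0, np.float64(0.0541))
 pad (63, 628.0, -25.0, 45.9, 50.7, 86.0, np.float64(0.0133))  base (2088, 586.9, -102.0, 228.1, 251.8, 2.0, np.float64(0.0088))
side tall top (214, 577.8, 291.2, 35.9, 35.3, 82.4, np.float64(0.0767)) short (247, 422.7, 295.6, 36.6, 36.2, 71.2, np.float64(0.0566))
 pad (207, 631.6, -27.1, 74.5, 77.2, 1.6, np.float64(0.0147))  base (1788, 615.4, -111.0, 274.7, 281.5, 33.5, np.float64(0.0108))
```

View pics/crop.png

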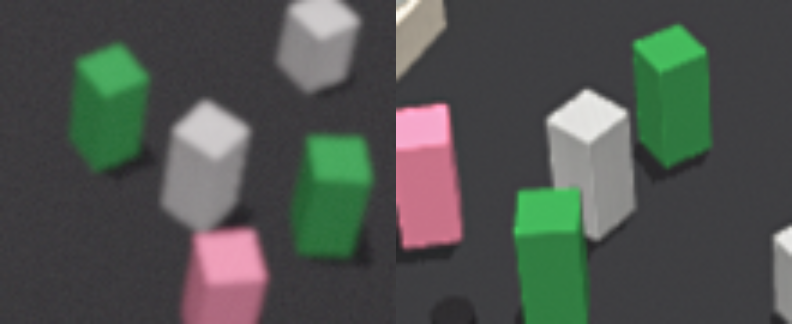

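```bash
cat >> h.py <<'E'
def ori(yaw,tilt):  # jaw axis z at yaw in the plane, tool down, body leaning to +90deg of yaw by tilt
    return R.from_euler('z',yaw,degrees=True)*R.from_matrix([[0,0,1],[0,1,0],[-1,0,0]])*R.from_euler('z',-tilt,degrees=True)
def plan(grasp,yaw,tilt,start=None):
    P,r=start or tool(); r2=ori(yaw,tilt); T=np.array(grasp)-.159*r2.apply([1,0,0])
    n=int(max(1,np.ceil(np.linalg.norm(T-P)/.060),np.ceil((r.inv()*r2).magnitude()/np.radians(10))))
    rv=(r.inv()*r2).as_rotvec()/n
    for i in range(n):
        print((r.inv().apply((T-P)/n)*1000).round(1).tolist(),np.degrees(rv).round(1).tolist()); r=r*R.from_rotvec(rv)
    return T,r2
E
python3 - <<'E'
from h import *
print(arm.observe()['clock']); a=plan((.579,.292,.24),-9,15); print(); plan((.579,.292,.056),-9,15,a)
E
```

```text
1.1
[0.7, 39.4, -41.2] [-3.4, -0.4, -0.8]
[-0.2, 41.7, -38.8] [-3.4, -0.4, -0.8]
[-1.1, 43.9, -36.3] [-3.4, -0.4, -0.8]
[-2.0, 46.0, -33.6] [-3.4, -0.4, -0.8]
[-2.9, 47.8, -30.8] [-3.4, -0.4, -0.8]
[-3.9, 49.5, -27.9] [-3.4, -0.4, -0.8]
[-4.8, 51.0, -24.9] [-3.4, -0.4, -0.8]
[-5.7, 52.3, -21.8] [-3.4, -0.4, -0.8]
[-6.6, 53.5, -18.7] [-3.4, -0.4, -0.8]
[-7.5, 54.4, -15.4] [-3.4, -0.4, -0.8]
[-8.3, 55.1, -12.1] [-3.4, -0.4, -0.8]
[-9.2, 55.6, -8.8] [-3.4, -0.4, -0.8]
[-10.0, 55.8, -5.4] [-3.4, -0.4, -0.8]
[-10.9, 55.9, -2.0] [-3.4, -0.4, -0.8]
[-11.6, 55.8, 1.3] [-3.4, -0.4, -0.8]
[-12.4, 55.4, 4.7] [-3.4, -0.4, -0.8]
[-13.1, 54.9, 8.1] [-3.4, -0.4, -0.8]

[44.4, 11.9, -0.0] [0.0, 0.0, 0.0]
[44.4, 11.9, -0.0] [0.0, 0.0, 0.0]
[44.4, 11.9, -0.0] [0.0, 0.0, 0.0]
[44.4, 11.9, -0.0] [0.0, 0.0, 0.0]
```

Call:
arm_command(
  motion=[
    [70,0,39,-41,-3.4,-0.4,-0.8],
    [70,0,42,-39,-3.4,-0.4,-0.8],
    [70,-1,44,-36,-3.4,-0.4,-0.8],
    [70,-2,46,-34,-3.4,-0.4,-0.8],
    [70,-3,48,-31,-3.4,-0.4,-0.8],
  ],
)

```text
clock: 1.72
position: [0.3458, -0.3058, 0.4024]
ee_rot: [0.616, 1.47, -0.741]
force: [0.4, -0.1, 1.1]
width: 0.762
```

Call:
arm_command(
  motion=[
    [70,-4,50,-28,-3.4,-0.4,-0.8],
    [70,-5,51,-25,-3.4,-0.4,-0.8],
    [70,-6,52,-22,-3.4,-0.4,-0.8],
    [70,-7,54,-19,-3.4,-0.4,-0.8],
    [70,-8,54,-15,-3.4,-0.4,-0.8],
  ],
)

```text
clock: 2.35
position: [0.4455, -0.0383, 0.4019]
ee_rot: [0.325, 1.538, -0.569]
force: [0.5, -0.8, 0.1]
width: 0.757
```

Call:
arm_command(
  motion=[
    [70,-8,55,-12,-3.4,-0.4,-0.8],
    [70,-9,56,-9,-3.4,-0.4,-0.8],
    [70,-10,56,-5,-3.4,-0.4,-0.8],
    [70,-11,56,-2,-3.4,-0.4,-0.8],
    [70,-12,56,1,-3.4,-0.4,-0.8],
  ],
)

```text
clock: 2.98
position: [0.5454, 0.2293, 0.3995]
ee_rot: [0.035, 1.58, -0.391]
force: [0.4, -0.5, 0.2]
width: 0.759
```

Call:
arm_command(
  motion=[
    [70,-12,55,5,-3.4,-0.4,-0.8],
    [70,-13,55,8,-3.4,-0.4,-0.8],
    [70,0,0,0,0,0,0],
    [70,0,0,0,0,0,0],
  ],
)

```text
clock: 3.48
position: [0.5846, 0.3339, 0.3979]
ee_rot: [-0.08, 1.589, -0.32]
force: [0.2, -0.6, -0.5]
width: 0.757
```

Run:
```python
from h import *
g,w,u,v=cloud('wrist'); save(g['frame'],'w1')
print('tall',box(w,(.579,.292),.04,.07,.082))
print([(np.round(d['point'],4),d['p']) for d in pinpoint('wrist','tall_block')[:3]],arm.observe()['clock'])
plan((.579,.292,.056),-9,15)
```

```text
tall (1751, 579.1, 290.6, 34.5, 33.8, 82.8, np.float64(0.0764))
[(array([0.58  , 0.2931, 0.0045]), 0.9), (array([ 0.5727,  0.2125, -0.0014]), 0.88), (array([0.5494, 0.366 , 0.0028]), 0.87)] 3.575
[45.7, 11.9, 0.6] [0.1, -0.1, -0.1]
[45.7, 12.0, 0.5] [0.1, -0.1, -0.1]
[45.7, 12.1, 0.4] [0.1, -0.1, -0.1]
[45.7, 12.2, 0.3] [0.1, -0.1, -0.1]
```

View pics/w1.png

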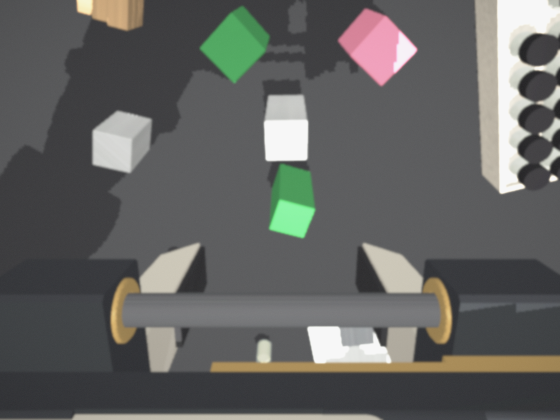

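Call:
arm_command(
  motion=[
    [70,46,12,0.5,0,0,0],
    [70,46,12,0.5,0,0,0],
    [70,46,11,0.5,0,0,0],
    [70,45,12,0,0,0,0],
    [70,0,0,0,0,0,0],
  ],
)

```text
clock: 4.2
position: [0.5832, 0.3312, 0.2067]
ee_rot: [-0.082, 1.593, -0.324]
force: [-0.4, 0.1, 1.2]
width: 0.762
```

Call:
arm_command(
  motion=[
    [20,0,0,0,0,0,0],
    [20,0,0,0,0,0,0],
    [20,0,0,0,0,0,0],
    [20,0,0,0,0,0,0],
  ],
  newtons=35,
)

```text
clock: 4.7
position: [0.5843, 0.3339, 0.2104]
ee_rot: [-0.079, 1.587, -0.318]
force: [0.8, 1.0, -0.4]
width: 0.378
```

Call:
arm_command(
  motion=[
    [20,-29,-8,0,0,0,0],
    [20,-48,-13,0,0,0,0],
    [20,-48,-13,0,0,0,0],
    [20,0,0,0,0,0,0],
  ],
)

```text
clock: 5.2
position: [0.5856, 0.333, 0.3434]
ee_rot: [-0.075, 1.584, -0.315]
force: [-0.1, -0.2, -3.6]
width: 0.37
```

Run:
```python
from h import *
P,r=tool(); G=P+r.apply([.159,0,0]); print('grasp',G, r.as_matrix().round(3).tolist(), arm.observe()['width'],arm.observe()['force'])
g,w,u,v=cloud('side'); print(box(w,G[:2],.04,G[2]+.01,G[2]+.03))
for c in ['scene','side']:
    get_image(c); print([(np.round(d['point'],4),d['p']) for t in ['anvil','stage'] for d in pinpoint(c,t)[:1]])
    get_image(c); print([(np.round(d['point'],4),d['p']) for t in ['tall_block'] for d in pinpoint(c,t)[:5]])
```

```text
grasp [0.57868056 0.29450549 0.18930406] [[-0.043, 0.147, 0.988], [-0.242, 0.958, -0.154], [-0.969, -0.246, -0.006]] 0.3704748081602612 [-0.11801755 -0.17942331 -3.59932505]
(44, 580.5, 308.9, 7.4, 69.4, 84.2, np.float64(0.205))
[(array([ 0.6291, -0.0224,  0.0099]), 0.89), (array([ 0.631 , -0.1014,  0.0032]), 0.71)]
[(array([0.6543, 0.3454, 0.0013]), 0.96), (array([0.5725, 0.2169, 0.0022]), 0.95), (array([0.5511, 0.367 , 0.0035]), 0.93), (array([0.5743, 0.2842, 0.1234]), 0.49)]
[(array([ 0.629 , -0.0295,  0.0198]), 0.81), (array([ 0.6361, -0.1039,  0.0008]), 0.85)]
[(array([0.576 , 0.2879, 0.1248]), 0.79), (array([0.6547, 0.3458, 0.0008]), 0.78), (array([5.502e-01, 3.668e-01, 2.000e-04]), 0.71), (array([ 0.6286, -0.0255,  0.0196]), 0.66), (array([0.5727, 0.2132, 0.    ]), 0.6)]
```

Run:
```python
from h import *
a=plan((.629,-.0225,.10),-8,15); print(); plan((.629,-.0225,.0725),-8,15,a)
```

```text
[26.2, -45.3, 16.4] [-0.1, -0.1, -0.1]
[26.3, -45.3, 16.2] [-0.1, -0.1, -0.1]
[26.4, -45.3, 16.1] [-0.1, -0.1, -0.1]
[26.5, -45.3, 15.9] [-0.1, -0.1, -0.1]
[26.6, -45.3, 15.8] [-0.1, -0.1, -0.1]
[26.7, -45.3, 15.6] [-0.1, -0.1, -0.1]

[26.6, 7.1, 0.0] [0.0, 0.0, 0.0]
```

Call:
arm_command(
  motion=[
    [20,26,-45,16,0,0,0],
    [20,26,-45,16,0,0,0],
    [20,26,-45,16,0,0,0],
    [20,27,-45,16,0,0,0],
    [20,27,-45,16,0,0,0],
  ],
)

```text
clock: 6.38
position: [0.625, 0.0703, 0.2665]
ee_rot: [-0.079, 1.588, -0.319]
force: [0.9, 0.6, -3.1]
width: 0.371
```

Call:
arm_command(
  motion=[
    [20,26,-45,16,0,0,0],
    [20,0,0,0,0,0,0],
    [20,0,0,0,0,0,0],
  ],
)

```text
clock: 6.75
position: [0.6328, 0.0202, 0.2528]
ee_rot: [-0.078, 1.589, -0.319]
force: [0.1, 0.9, -2.4]
width: 0.369
```

Run:
```python
from h import *
P,r=tool(); print('grasp',P+r.apply([.159,0,0]),arm.observe()['force'])
ims=[]
for c in ['scene','side']:
    g,w,u,v=cloud(c)
    for t in ['anvil','tall_block','nose']: print(c,t,[(np.round(d['point'],4),d['p']) for d in pinpoint(c,t)[:5] if t!='tall_block' or d['point'][1]<.1])
    x,y=pix(g,(.629,-.03,.07)); ims.append(cv2.resize(g['frame'][y-60:y+50,x-60:x+60],None,fx=3.2,fy=3.2))
save(np.hstack(ims),'place1')
plan((.629,-.0225,.0725),-8,15)
```

```text
grasp [ 0.62500111 -0.01888774  0.09885567] [ 0.11194304  0.88780825 -2.41428019]
scene anvil [(array([ 0.6263, -0.025 ,  0.0102]), 0.83)]
scene tall_block [(array([ 0.6227, -0.027 ,  0.042 ]), 0.69)]
scene nose [(array([ 0.6309, -0.1142,  0.2232]), 0.56)]
side anvil [(array([ 0.6283, -0.026 ,  0.0163]), 0.67), (array([ 0.4465, -0.3961, -0.0065]), 0.61)]
side tall_block [(array([ 0.6236, -0.0203,  0.0404]), 0.78)]
side nose [(array([ 0.6331, -0.1156,  0.2226]), 0.57)]
[26.5, 4.7, 2.6] [-0.6, -0.8, -0.5]
```

View pics/place1.png

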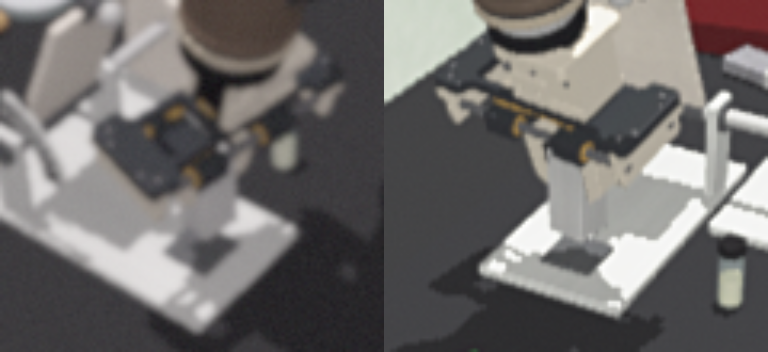

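Call:
arm_command(
  motion=[
    [20,12,2,2.5,0,0,0],
    [20,12,2,2,0,0,0],
    [20,0,0,0,0,0,0],
    [20,0,0,0,0,0,0],
  ],
)

```text
clock: 7.65
position: [0.6367, 0.0172, 0.2283]
ee_rot: [-0.08, 1.589, -0.319]
force: [-0.5, -0.5, -3.1]
width: 0.371
```

Call:
arm_command(
  motion=[
    [20,2,0.5,0,0,0,0],
    [20,0,0,0,0,0,0],
  ],
)

```text
clock: 7.9
position: [0.6366, 0.0173, 0.2265]
ee_rot: [-0.079, 1.589, -0.319]
force: [-0.5, -0.1, -3.4]
width: 0.371
```

Call:
arm_command(
  motion=[
    [20,1,0.25,0,0,0,0],
    [20,0,0,0,0,0,0],
  ],
)

```text
clock: 8.15
position: [0.6366, 0.0172, 0.2254]
ee_rot: [-0.08, 1.589, -0.319]
force: [-0.1, 0.5, -3.6]
width: 0.372
```

Call:
arm_command(
  motion=[
    [20,1,0.25,0,0,0,0],
    [20,0,0,0,0,0,0],
  ],
)

```text
clock: 8.4
position: [0.6367, 0.0172, 0.2245]
ee_rot: [-0.08, 1.589, -0.319]
force: [-0.2, -0.4, -0.9]
width: 0.369
```

Run:
```python
from h import *
for i in range(2):
  for c in ['scene','side']:
    get_image(c)
    for t in ['anvil','tall_block']: print(c,t,[np.round(d['point'],4) for d in pinpoint(c,t)[:5] if d['point'][1]<.1])
P,r=tool(); print('grasp',P+r.apply([.159,0,0]),arm.observe()['force'])
```

```text
scene anvil [array([ 0.6313, -0.0272,  0.0118])]
scene tall_block [array([ 0.6259, -0.0264,  0.0102])]
side anvil [array([ 0.6288, -0.0279,  0.0158])]
side tall_block [array([ 0.6268, -0.0268,  0.0136])]
scene anvil [array([ 0.6299, -0.0264,  0.0074])]
scene tall_block [array([ 0.6253, -0.0261,  0.0112])]
side anvil []
side tall_block [array([ 0.6275, -0.028 ,  0.0161]), array([ 0.6284, -0.0225,  0.0111])]
grasp [ 0.6289021  -0.02201193  0.07058374] [ 0.34554018  1.32805632 -0.15080423]
```

Call:
arm_command(
  motion=[
    [60,0,0,0,0,0,0],
    [60,0,0,0,0,0,0],
    [60,0,0,0,0,0,0],
  ],
)

```text
clock: 9.38
position: [0.6367, 0.0171, 0.2244]
ee_rot: [-0.079, 1.589, -0.319]
force: [0.5, 0.4, -0.1]
width: 0.634
```

Call:
arm_command(
  motion=[
    [60,-30,0,0,0,0,0],
    [60,-50,0,0,0,0,0],
    [60,-60,0,0,0,0,0],
    [60,-60,0,0,0,0,0],
    [60,0,0,0,0,0,0],
  ],
)

```text
clock: 10.0
position: [0.6471, 0.0688, 0.4234]
ee_rot: [-0.077, 1.58, -0.315]
force: [0.0, -0.0, -0.1]
width: 0.653
```

Run:
```python
from h import *
for c in ['scene','side']:
    g,w,u,v=cloud(c); print(c,'top',box(w,(.629,-.027),.04,.085,.097))
    for t in ['anvil','tall_block','wheel_centre','handle','nose']: print(c,t,[(np.round(d['point'],4),round(d['p'],2)) for d in pinpoint(c,t)[:5] if d['point'][1]<.1])
    print(' handle top',box(w,(.507,-.206),.02,.171,.185), 'wheel',box(w,(.478,-.225),.06,.134,.146))
P,r=tool(); print('grasp',P+r.apply([.159,0,0]),arm.observe()['clock'])
```

```text
scene top (135, 630.5, -22.8, 36.5, 35.3, 83.8, np.float64(0.0875))
scene anvil [(array([ 0.6309, -0.0242,  0.0136]), 0.65)]
scene tall_block [(array([ 0.6278, -0.0291,  0.0109]), 0.8), (array([ 0.5926, -0.3992, -0.0009]), 0.74)]
scene wheel_centre [(array([ 0.6292, -0.027 ,  0.0108]), 0.23)]
scene handle [(array([ 0.5062, -0.2047,  0.1626]), 0.78)]
scene nose [(array([ 0.6318, -0.1183,  0.2256]), 0.96)]
 handle top (20, 508.0, -206.5, 15.2, 13.8, 42.9, np.float64(0.1742)) wheel (179, 472.7, -235.8, 58.1, 86.1, 70.9, np.float64(0.1378))
side top (122, 628.7, -24.8, 38.7, 38.9, 81.0, np.float64(0.0907))
side anvil []
side tall_block [(array([ 0.6258, -0.0271,  0.0096]), 0.55)]
side wheel_centre [(array([ 0.4744, -0.2213,  0.1595]), 0.83)]
side handle [(array([ 0.5084, -0.209 ,  0.1588]), 0.68)]
side nose [(array([ 0.6336, -0.1193,  0.221 ]), 0.61)]
 handle top (30, 505.4, -207.0, 15.9, 14.9, 23.8, np.float64(0.1766)) wheel (394, 476.0, -221.2, 83.7, 85.7, 32.0, np.float64(0.1411))
grasp [0.63856714 0.02718879 0.26374023] 10.6
```

Run:
```python
from h import *
a=plan((.507,-.2065,.30),-90,0); print(); plan((.507,-.2065,.168),-90,0,a)
```

```text
[3.8, -32.4, -10.7] [9.0, 1.1, 1.4]
[3.1, -33.8, -5.4] [9.0, 1.1, 1.4]
[2.4, -34.3, -0.0] [9.0, 1.1, 1.4]
[1.5, -33.9, 5.3] [9.0, 1.1, 1.4]
[0.5, -32.7, 10.6] [9.0, 1.1, 1.4]
[-0.5, -30.6, 15.6] [9.0, 1.1, 1.4]
[-1.5, -27.8, 20.1] [9.0, 1.1, 1.4]
[-2.6, -24.3, 24.2] [9.0, 1.1, 1.4]
[-3.6, -20.1, 27.6] [9.0, 1.1, 1.4]

[44.0, 0.0, -0.0] [0.0, 0.0, 0.0]
[44.0, 0.0, -0.0] [0.0, 0.0, 0.0]
[44.0, 0.0, -0.0] [0.0, 0.0, 0.0]
```

Call:
arm_command(
  motion=[
    [50,-20,-32,-11,9,1.1,1.4],
    [50,-10,-34,-5,9,1.1,1.4],
    [50,2,-34,0,9,1.1,1.4],
    [50,1,-34,5,9,1.1,1.4],
    [50,0,-33,11,9,1.1,1.4],
  ],
)

```text
clock: 11.22
position: [0.5703, -0.077, 0.4783]
ee_rot: [0.646, 1.454, -0.838]
force: [-0.5, 0.0, 0.4]
width: 0.541
```

Call:
arm_command(
  motion=[
    [50,-1,-31,16,9,1.1,1.4],
    [50,-1,-28,20,9,1.1,1.4],
    [50,-3,-24,24,9,1.1,1.4],
    [50,-4,-20,28,9,1.1,1.4],
    [50,0,0,0,0,0,0],
  ],
)

```text
clock: 11.85
position: [0.5074, -0.2009, 0.4976]
ee_rot: [1.218, 1.203, -1.216]
force: [0.3, -0.0, 0.5]
width: 0.541
```

Run:
```python
from h import *
arm.observe()
g,w,u,v=cloud('wrist'); save(g['frame'],'w2')
for t in ['wheel_centre','handle']: print(t,[(np.round(d['point'],4),round(d['p'],2)) for d in pinpoint('wrist',t)[:2]])
print('handle top',box(w,(.507,-.206),.025,.171,.185), 'wheel',box(w,(.478,-.222),.055,.134,.146), arm.observe()['clock'])
a=plan((.507,-.2065,.20),-90,0)
```

```text
wheel_centre []
handle [(array([ 0.5072, -0.2128,  0.1571]), 0.6)]
handle top (360, 507.4, -206.4, 17.1, 17.1, 40.4, np.float64(0.1768)) wheel (5545, 478.4, -220.3, 84.1, 85.6, 88.5, np.float64(0.1402)) 12.0
[46.0, -0.7, 3.3] [-0.0, -0.1, -0.0]
[46.0, -0.7, 3.3] [-0.0, -0.1, -0.0]
[46.0, -0.7, 3.2] [-0.0, -0.1, -0.0]
```

View pics/w2.png

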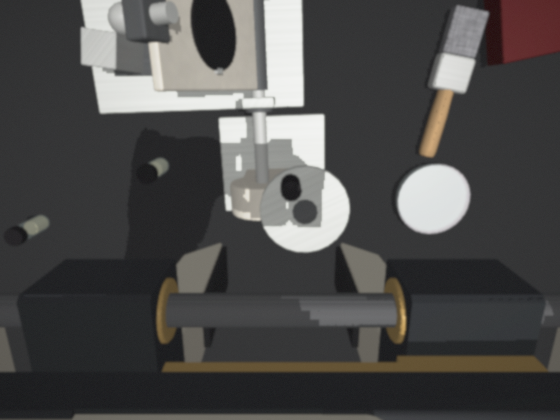

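Call:
arm_command(
  motion=[
    [50,46,-0.5,2,0,0,0],
    [50,46,-0.5,2,0,0,0],
    [50,46,-0.5,2,0,0,0],
    [50,0,0,0,0,0,0],
  ],
)

```text
clock: 12.5
position: [0.5067, -0.2021, 0.356]
ee_rot: [1.211, 1.217, -1.212]
force: [0.1, 1.2, 0.8]
width: 0.544
```

Run:
```python
from h import *
P,r=tool(); print('grasp',P+r.apply([.159,0,0]))
a=plan((.5075,-.2064,.168),-90,0)
```

```text
grasp [ 0.50576789 -0.20131765  0.19703598]
[29.0, 1.0, 4.4] [-0.1, -0.3, 0.3]
```

Call:
arm_command(
  motion=[
    [50,29,1,4.5,0,0,0],
    [50,0,0,0,0,0,0],
    [10,0,0,0,0,0,0],
    [10,0,0,0,0,0,0],
    [10,0,0,0,0,0,0],
  ],
  newtons=25,
)

```text
clock: 13.12
position: [0.5086, -0.2079, 0.3309]
ee_rot: [1.214, 1.207, -1.209]
force: [0.0, 0.2, -0.3]
width: 0.272
```

Call:
arm_command(
  motion=[
    [10,0,0,0,0,0,0],
    [10,0,0,0,0,0,0],
  ],
)

```text
clock: 13.38
position: [0.5085, -0.2088, 0.3306]
ee_rot: [1.214, 1.206, -1.211]
force: [-0.9, -4.0, 4.5]
width: 0.19
```

Run:
```python
from h import *
P,r=tool(); s=arm.observe(); print('grasp',P+r.apply([.159,0,0]),s['force'],s['width'],r.as_matrix().round(3).tolist())
```

```text
grasp [ 0.50884167 -0.20864051  0.17163281] [-0.86340044 -3.99416718  4.53860279] 0.1898896144145423 [[0.002, 1.0, -0.005], [0.001, -0.005, -1.0], [-1.0, 0.002, -0.001]]
```

Call:
arm_command(
  motion=[
    [10,0,3,19.5,0,0,0],
    [10,0,-9,17.6,0,0,0],
    [10,0,-17.7,8.9,0,0,0],
    [10,0,-19.5,-3.2,0,0,0],
    [10,0,-13.9,-14,0,0,0],
  ],
)

```text
clock: 14.0
position: [0.4516, -0.2391, 0.3307]
ee_rot: [1.216, 1.201, -1.211]
force: [10.0, -4.6, -1.0]
width: 0.19
```

Call:
arm_command(
  motion=[
    [10,0,0,0,0,0,0],
    [10,0,0,0,0,0,0],
  ],
)

```text
clock: 14.25
position: [0.451, -0.2364, 0.3305]
ee_rot: [1.214, 1.21, -1.211]
force: [-5.2, 0.1, 11.1]
width: 0.19
```

Run:
```python
from h import *
P,r=tool(); s=arm.observe(); print('grasp',P+r.apply([.159,0,0]),s['force'],s['width'])
for c in ['scene','side']:
  get_image(c); print([(np.round(d['point'],4),round(d['p'],2)) for t in ['nose','handle'] for d in pinpoint(c,t)[:2]])
```

```text
grasp [ 0.45095798 -0.23589406  0.17149299] [-5.22072439  0.05833563 11.07206666] 0.18977343646188585
[(array([ 0.6311, -0.0973,  0.2142]), 0.66), (array([0.5611, 0.4363, 0.0058]), 0.31), (array([ 0.4475, -0.2304,  0.1621]), 0.58), (array([ 0.4953, -0.0454,  0.0028]), 0.16)]
[(array([ 0.6332, -0.0975,  0.2136]), 0.74), (array([ 0.4499, -0.2325,  0.1564]), 0.63), (array([ 0.4774, -0.2227,  0.1618]), 0.28)]
```

Call:
arm_command(
  motion=[
    [10,0,-3,-19.5,0,0,0],
    [10,0,9,-17.6,0,0,0],
    [10,0,17.7,-8.9,0,0,0],
    [10,0,19.5,3.2,0,0,0],
    [10,0,13.9,14,0,0,0],
  ],
)

```text
clock: 15.18
position: [0.5082, -0.2066, 0.3303]
ee_rot: [1.212, 1.214, -1.21]
force: [-14.1, 0.9, 17.9]
width: 0.19
```

Call:
arm_command(
  motion=[
    [10,0,3,19.5,0,0,0],
    [10,0,-9,17.6,0,0,0],
    [10,0,-17.7,8.9,0,0,0],
    [10,0,-19.5,-3.2,0,0,0],
    [10,0,-13.9,-14,0,0,0],
  ],
)

```text
clock: 15.8
position: [0.4517, -0.2393, 0.3307]
ee_rot: [1.215, 1.202, -1.211]
force: [9.9, -4.8, -0.3]
width: 0.19
```

Call:
arm_command(
  motion=[
    [10,0,-3,-19.5,0,0,0],
    [10,0,9,-17.6,0,0,0],
    [10,0,17.7,-8.9,0,0,0],
    [10,0,19.5,3.2,0,0,0],
    [10,0,13.9,14,0,0,0],
  ],
)

```text
clock: 16.42
position: [0.5082, -0.2066, 0.3303]
ee_rot: [1.212, 1.214, -1.21]
force: [-12.8, 2.1, 17.1]
width: 0.187
```

Call:
arm_command(
  motion=[
    [10,0,3,19.5,0,0,0],
    [10,0,-9,17.6,0,0,0],
    [10,0,-17.7,8.9,0,0,0],
    [10,0,-19.5,-3.2,0,0,0],
    [10,0,-13.9,-14,0,0,0],
  ],
)

```text
clock: 17.05
position: [0.4517, -0.2392, 0.3307]
ee_rot: [1.215, 1.202, -1.211]
force: [9.1, -4.5, -1.8]
width: 0.191
```

Run:
```python
from h import *
P,r=tool(); s=arm.observe(); print('grasp',P+r.apply([.159,0,0]),s['force'],s['width'])
for c in ['scene','side']:
  get_image(c); print([(np.round(d['point'],4),round(d['p'],2)) for t in ['nose','handle'] for d in pinpoint(c,t)[:2]])
```

```text
grasp [ 0.45243697 -0.23940896  0.17168613] [ 9.12740148 -4.50753552 -1.78265845] 0.1907497283272695
[(array([ 0.63  , -0.0455,  0.1582]), 0.55), (array([ 0.4489, -0.234 ,  0.1624]), 0.91)]
[(array([ 0.6303, -0.0473,  0.1583]), 0.91), (array([ 0.4488, -0.2362,  0.1584]), 0.73)]
```

Call:
arm_command(
  motion=[
    [10,0,-3,-19.5,0,0,0],
    [10,0,9,-17.6,0,0,0],
    [10,0,17.7,-8.9,0,0,0],
    [10,0,19.5,3.2,0,0,0],
    [10,0,13.9,14,0,0,0],
  ],
)

```text
clock: 17.98
position: [0.5084, -0.2067, 0.3303]
ee_rot: [1.212, 1.214, -1.21]
force: [-14.0, 0.9, 18.6]
width: 0.187
```

Call:
arm_command(
  motion=[
    [10,0,3,19.5,0,0,0],
    [10,0,-9,17.6,0,0,0],
    [10,0,-17.7,8.9,0,0,0],
    [10,0,-19.5,-3.2,0,0,0],
    [10,0,-13.9,-14,0,0,0],
  ],
)

```text
clock: 18.6
position: [0.4518, -0.2393, 0.3307]
ee_rot: [1.215, 1.202, -1.211]
force: [9.1, -4.9, 1.2]
width: 0.19
```

Run:
```python
from h import *
P,r=tool(); s=arm.observe(); print('grasp',P+r.apply([.159,0,0]),s['force'],s['width'])
for c in ['scene','side']:
  g=get_image(c); print([(np.round(d['point'],4),round(d['p'],2)) for t in ['nose','tall_block'] for d in pinpoint(c,t)[:5] if d['point'][1]<.1])
x,y=pix(g,(.629,-.03,.07)); save(cv2.resize(g['frame'][y-60:y+50,x-60:x+90],None,fx=4,fy=4),'near')
# fine path table: theta from -153.3 clockwise, 0.1 rad steps, tool y,z
th=np.radians(-153.3)-np.arange(0,2.6,.1); d=np.diff(np.c_[32*np.cos(th),-32*np.sin(th)],axis=0); print(d.round(1).tolist())
```

```text
grasp [ 0.45250095 -0.23946513  0.17169004] [ 9.08363381 -4.90164523  1.1857345 ] 0.18989679232437295
[(array([ 0.6312, -0.0329,  0.123 ]), 0.6), (array([ 0.6257, -0.0307,  0.0156]), 0.8)]
[(array([ 0.6319, -0.0322,  0.122 ]), 0.65), (array([ 0.6255, -0.0232,  0.0114]), 0.58)]
[[-1.3, -2.9], [-1.0, -3.0], [-0.7, -3.1], [-0.4, -3.2], [-0.1, -3.2], [0.3, -3.2], [0.6, -3.1], [0.9, -3.1], [1.2, -3.0], [1.5, -2.8], [1.8, -2.7], [2.0, -2.5], [2.3, -2.3], [2.5, -2.0], [2.7, -1.8], [2.8, -1.5], [3.0, -1.2], [3.1, -0.9], [3.1, -0.6], [3.2, -0.3], [3.2, 0.0], [3.2, 0.4], [3.1, 0.7], [3.0, 1.0], [2.9, 1.3]]
```

View pics/near.png

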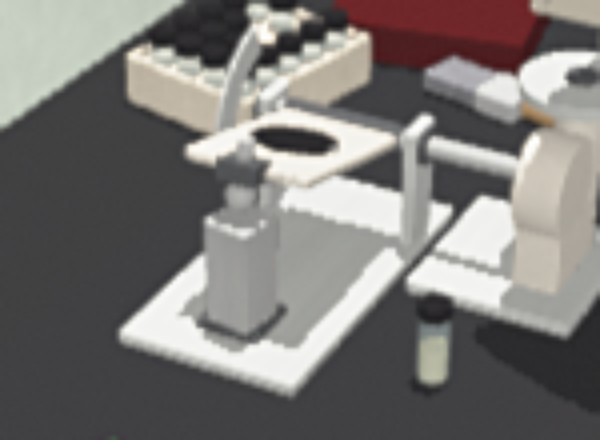

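Call:
arm_command(
  motion=[
    [10,0,-1.3,-2.9,0,0,0],
    [10,0,-1,-3,0,0,0],
    [10,0,-0.7,-3.1,0,0,0],
    [10,0,-0.4,-3.2,0,0,0],
    [10,0,-0.1,-3.2,0,0,0],
  ],
)

```text
clock: 19.52
position: [0.448, -0.2231, 0.3305]
ee_rot: [1.213, 1.206, -1.212]
force: [-3.1, -7.9, 8.8]
width: 0.185
```

Call:
arm_command(
  motion=[
    [10,0,0.3,-3.2,0,0,0],
  ],
)

```text
clock: 19.65
position: [0.4482, -0.2198, 0.3305]
ee_rot: [1.214, 1.206, -1.213]
force: [-3.4, -8.6, 10.3]
width: 0.185
```

Call:
arm_command(
  motion=[
    [10,0,0.6,-3.1,0,0,0],
  ],
)

```text
clock: 19.77
position: [0.4487, -0.2167, 0.3305]
ee_rot: [1.213, 1.207, -1.213]
force: [-3.8, -7.9, 9.9]
width: 0.187
```

Call:
arm_command(
  motion=[
    [10,0,0.9,-3.1,0,0,0],
  ],
)

```text
clock: 19.9
position: [0.4495, -0.2135, 0.3305]
ee_rot: [1.213, 1.207, -1.213]
force: [-4.1, -7.3, 10.9]
width: 0.186
```

Call:
arm_command(
  motion=[
    [10,0,1.2,-3,0,0,0],
  ],
)

```text
clock: 20.02
position: [0.4507, -0.2104, 0.3305]
ee_rot: [1.213, 1.207, -1.213]
force: [-4.8, -7.1, 10.7]
width: 0.186
```

Call:
arm_command(
  motion=[
    [10,0,1.5,-2.8,0,0,0],
  ],
)

```text
clock: 20.15
position: [0.452, -0.2076, 0.3305]
ee_rot: [1.213, 1.208, -1.213]
force: [-5.6, -8.8, 11.5]
width: 0.184
```

Call:
arm_command(
  motion=[
    [10,0,1.8,-2.7,0,0,0],
  ],
)

```text
clock: 20.27
position: [0.4534, -0.2055, 0.3305]
ee_rot: [1.212, 1.208, -1.215]
force: [-9.5, -10.6, 14.1]
width: 0.191
```

Call:
arm_command(
  motion=[
    [10,0,0,0,0,0,0],
  ],
)

```text
clock: 20.4
position: [0.4535, -0.2053, 0.3305]
ee_rot: [1.212, 1.208, -1.214]
force: [-6.6, -8.5, 11.7]
width: 0.194
```

Run:
```python
from h import *
for c in ['scene','side','scene','side']:
  get_image(c); s=arm.observe(); print(s['position'],s['force'],[np.round(d['point'],4) for d in pinpoint(c,'nose')[:1]])
```

```text
[ 0.45351007 -0.20532174  0.33046343] [-7.53979955 -7.69467672 12.00683145] [array([ 0.6303, -0.027 ,  0.1199])]
[ 0.45351665 -0.20532208  0.33046502] [-7.07066838 -7.69452905 12.73950543] [array([ 0.6308, -0.0278,  0.1169])]
[ 0.45350637 -0.20533717  0.33046077] [-7.23503825 -8.69321785 11.82115639] [array([ 0.6285, -0.0269,  0.1174])]
[ 0.45350614 -0.2053167   0.33046448] [-6.00251215 -8.58498098 11.79116934] [array([ 0.6303, -0.0305,  0.1146])]
```

Call:
arm_command(
  motion=[
    [10,0,-1.1,1.7,0,0,0],
    [10,0,0,0,0,0,0],
  ],
)

```text
clock: 21.05
position: [0.4531, -0.2058, 0.3305]
ee_rot: [1.214, 1.209, -1.211]
force: [-3.1, -3.7, 10.8]
width: 0.187
```

Call:
arm_command(
  motion=[
    [10,0,-1.1,1.7,0,0,0],
    [10,0,0,0,0,0,0],
  ],
)

```text
clock: 21.3
position: [0.4528, -0.2062, 0.3306]
ee_rot: [1.214, 1.209, -1.209]
force: [-0.7, 1.4, 8.6]
width: 0.187
```

Call:
arm_command(
  motion=[
    [10,0,-0.6,0.8,0,0,0],
    [10,0,0,0,0,0,0],
  ],
)

```text
clock: 21.55
position: [0.4525, -0.2066, 0.3305]
ee_rot: [1.215, 1.21, -1.208]
force: [1.2, 2.6, 8.1]
width: 0.187
```

Call:
arm_command(
  motion=[
    [10,0,-0.6,0.8,0,0,0],
    [10,0,0,0,0,0,0],
  ],
)

```text
clock: 21.8
position: [0.4521, -0.2071, 0.3306]
ee_rot: [1.215, 1.209, -1.207]
force: [1.4, 3.4, 7.3]
width: 0.187
```

Run:
```python
from h import *
for i in range(4):
  get_image('side'); s=arm.observe(); P,r=tool(); print((P+r.apply([.165,0,0])).round(5),np.round(s['force'],1),np.round(s['position'],5), np.round(s['ee_rot'],4),s['width'])
```

```text
[ 0.45247 -0.20645  0.16554] [1.1 4.4 8. ] [ 0.45209 -0.20713  0.33054] [ 1.2147  1.2096 -1.2069] 0.18706289293888986
[ 0.45251 -0.20645  0.16556] [2.2 3.3 8.1] [ 0.45211 -0.20712  0.33056] [ 1.2147  1.2096 -1.2069] 0.18312409631717771
[ 0.45251 -0.20646  0.16557] [1.8 3.2 7.7] [ 0.45212 -0.20714  0.33057] [ 1.2148  1.2095 -1.2069] 0.18761981608996706
[ 0.4525  -0.20645  0.16555] [1.4 3.  8.7] [ 0.45211 -0.20713  0.33055] [ 1.2147  1.2096 -1.2069] 0.1867511929983377
```

Call:
arm_command(
  motion=[
    [10,0,-0.6,0.8,0,0,0],
    [10,0,0,0,0,0,0],
  ],
)

```text
clock: 22.25
position: [0.4517, -0.2077, 0.3306]
ee_rot: [1.215, 1.21, -1.206]
force: [2.0, 4.8, 6.7]
width: 0.193
```

```bash
cat > m.py <<'E'
from h import *
F=[];G=[]
for i in range(5):
  get_image('side'); s=arm.observe(); P,r=tool(); F.append(s['force']);G.append(P+r.apply([.165,0,0]))
F=np.mean(F,0);print(np.mean(G,0).round(5),F.round(2),'F.t',F[:2]@[.59,.81])
E
python3 m.py
```

```text
[ 0.45216 -0.20702  0.16557] [2.5  4.8  7.33] F.t 5.363276759032902
```

Call:
arm_command(
  motion=[
    [10,0,1.1,-1.7,0,0,0],
    [10,0,1.1,-1.7,0,0,0],
    [10,0,0,0,0,0,0],
  ],
)

```text
clock: 22.88
position: [0.4524, -0.2069, 0.3305]
ee_rot: [1.213, 1.208, -1.212]
force: [-3.7, -5.7, 11.1]
width: 0.188
```

```bash
python3 m.py
```

```text
[ 0.45237 -0.20672  0.1655 ] [-4.07 -5.36 10.38] F.t -6.743607363086594
```

Call:
arm_command(
  motion=[
    [10,0,0.6,-0.8,0,0,0],
    [10,0,0,0,0,0,0],
  ],
)

```text
clock: 23.38
position: [0.4526, -0.2067, 0.3305]
ee_rot: [1.213, 1.208, -1.213]
force: [-6.2, -8.3, 11.7]
width: 0.188
```

```bash
python3 m.py
```

```text
[ 0.45243 -0.20663  0.16548] [-6.3  -7.37 11.82] F.t -9.689291510324205
```

Call:
arm_command(
  motion=[
    [10,0,0.3,-0.45,0,0,0],
    [10,0,0,0,0,0,0],
  ],
)

```text
clock: 23.88
position: [0.4527, -0.2066, 0.3305]
ee_rot: [1.213, 1.207, -1.214]
force: [-6.6, -8.3, 12.4]
width: 0.188
```

```bash
python3 m.py
```

```text
[ 0.45249 -0.20657  0.16548] [-6.95 -8.44 12.11] F.t -10.933253058478472
```

Call:
arm_command(
  motion=[
    [10,0,-1,1.5,0,0,0],
    [10,0,-1,1.5,0,0,0],
    [50,0,0,0,0,0,0],
    [50,0,0,0,0,0,0],
    [50,0,0,0,0,0,0],
  ],
)

```text
clock: 24.75
position: [0.4512, -0.2072, 0.3295]
ee_rot: [1.214, 1.21, -1.21]
force: [0.7, -0.0, 0.1]
width: 0.463
```

Call:
arm_command(
  motion=[
    [50,-15,0,0,0,0,0],
    [50,-45,0,0,0,0,0],
    [50,-55,0,0,0,0,0],
    [50,0,0,0,0,0,0],
    [50,0,0,0,0,0,0],
  ],
)

```text
clock: 25.38
position: [0.4509, -0.2076, 0.4454]
ee_rot: [1.214, 1.208, -1.21]
force: [0.1, 0.1, -0.1]
width: 0.541
```

Run:
```python
from h import *
s=arm.observe(); print(s['clock'],s['force'],s['width'],s['position'])
ims=[]
for c in ['scene','side']:
  g,w,u,v=cloud(c); print(box(w,(.629,-.027),.03,.085,.095))
  print([(t,np.round(d['point'],4),round(d['p'],2)) for t in ['nose','tall_block','short_block'] for d in pinpoint(c,t)[:5] if t=='short_block' or d['point'][1]<.1])
  x,y=pix(g,(.6,-.06,.07)); ims.append(cv2.resize(g['frame'][y-60:y+60,x-60:x+70],None,fx=3,fy=3))
save(np.hstack(ims),'end')
```

```text
25.375 [ 0.10872194  0.06890455 -0.13208054] 0.5408536023193651 [ 0.45086374 -0.20757232  0.44537098]
(99, 628.9, -23.3, 35.6, 35.4, 79.0, np.float64(0.0877))
[('nose', array([ 0.6259, -0.0311,  0.1174]), 0.93), ('tall_block', array([ 0.6241, -0.0299,  0.0122]), 0.78), ('short_block', array([ 0.4247,  0.2971, -0.0037]), 0.82)]
(104, 627.8, -24.3, 34.6, 38.0, 87.3, np.float64(0.0903))
[('nose', array([ 0.6297, -0.0288,  0.1168]), 0.95), ('nose', array([ 0.4967, -0.0452, -0.0027]), 0.67), ('tall_block', array([ 0.6278, -0.0251,  0.0118]), 0.82), ('short_block', array([0.4247, 0.29  , 0.0024]), 0.91)]
```

View pics/end.png

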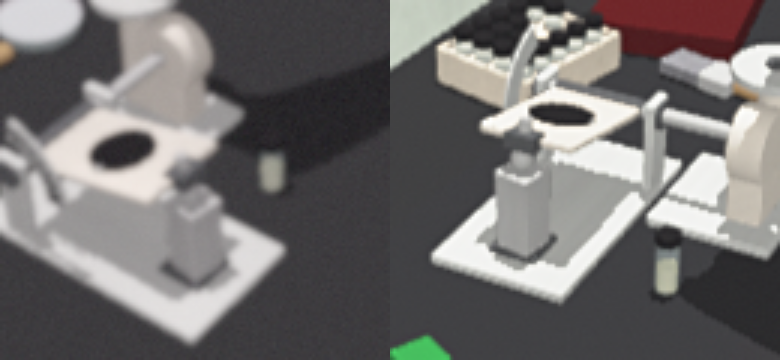

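The picture shows the block upright on the pad with the ball seated on its top (side crop, about (523,160)). The vial is standing where it was.

```bash
python3 -c "
from cell import arm
print(arm.sign_off())"
```

```text
the job is handed in; nothing more can be done
None
```

The tall steel block is standing on the pad, nipped by the ball-ended screw, and I have handed the job in. No verdict was reported. The clock was at about 25.4 s of the 72 s allowed when I last read it.

- **Placing:** I set the block down and let go. The last depth checks put it upright, within about 4 mm of the pad centre, with its top at 88–90 mm.
- **Winding:** I turned the handwheel about 3.6 turns clockwise by its handle. The plate moved only with the wheel.
- **Nip:** The free drag was about 8.5 N. The last 0.1 rad step went too far, to a rise of about 5–6 N, which is roughly 40 N on the block. I wound back slightly. The wheel then held at 10.9 N forward, so the rise is at least 2.4 N. It yielded backward at about 5.4 N, so the rise is about 3 N, or roughly 20 N on the block. I inferred these block forces from the handle drag; they were not measured directly.
- **Letting go:** The gripper is open and clear of the wheel by about 115 mm, with no force reading.
- **Other things on the bench:** The networks place the short block where it started, within their error. vial0 looked untouched in the last picture. I did not measure the dish, the pinning block, the brush or the other vials at the end.

The networks put the block's underside about 2 mm below the 14 mm pad height. That is within their error, so I did not act on it.

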